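# Tip the enclosures onto their backs for wiring

### The job

Two of the grey electrical enclosures on the black mat, a wide one and a tall narrow one, have been left standing on a side wall with their open mouths facing sideways. Push each one gently over with the fingertips, about its lower back edge and without shoving it along the mat, so that it ends up sitting on its closed back with the mouth straight up, ready for wiring. Do not grip, lift or carry the boxes, and leave the other things on the bench where they are.

Things in the scene. Friction and masses are not known exactly. Their poses are not given: they have to be found in the camera images.
- large_box: Grey plastic box, one face open, walls 4 mm, back 5 mm; starts standing on a long side wall. Origin: centre of the face it stands on; at the start own z is up, own x level, from open mouth (x = -42.5 mm) to outside of closed back (x = +42.5). Width (y) 170, height as it stands 120 mm. Four cable glands 26 mm long stick up from its upper wall, 50 mm back from the mouth. About 0.42 kg. Goal: own x straight down, mouth up.
- large_heel (a point): Middle of the large box's lower back edge, the edge it should roll over (box frame x = +42.5 mm, y = z = 0). The centre of mass lies about 28 mm in from the back, at half height: leaned about 25 degrees over this edge, the box falls on by itself.
- large_rim (a point): Middle of the upper rim of the large box's mouth (box frame x = -42.5 mm, y = 0, z = 120 mm): a place to push, towards the back.
- tall_box: Grey plastic box, one face open, walls 4 mm, back 5 mm; starts standing on a short end wall. Origin: centre of the face it stands on; at the start own z is up, own x level, from open mouth (x = -40 mm) to outside of closed back (x = +40). Width (y) 105, height as it stands 150 mm. Two cable glands 26 mm long stick out of its +y wall at heights 55 and 95. About 0.32 kg. Goal: own x straight down, mouth up.
- tall_heel (a point): Middle of the tall box's lower back edge, the edge it should roll over (box frame x = +40 mm, y = z = 0). The centre of mass lies about 28 mm in from the back, at half height: leaned about 20 degrees over this edge, the box falls on by itself.
- tall_rim (a point): Middle of the upper rim of the tall box's mouth (box frame x = -40 mm, y = 0, z = 150 mm): a place to push, towards the back.
- mat: Fixed black non-slip mat, 460 x 1040 mm and 3 mm thick, under the boxes; origin centre of its underside on the table top. Grippy: a box pushed level at its upper rim tips instead of sliding.
- ready_box: Bystander: smaller grey enclosure 80 x 120 mm, 60 mm high, already sitting mouth up. Origin centre of its underside, z up.
- gland_a: Bystander: loose cable gland standing upright, 28 mm thick, 42 mm high. Origin centre of its underside.
- gland_b: Bystander: a second, identical loose cable gland standing upright. Origin centre of its underside.
- screwdriver: Bystander: black screwdriver 180 mm long, lying on the mat. Origin under its middle.
- tape: Bystander: roll of black tape lying flat, 70 mm across, 19 mm high. Origin centre of its underside.
- screw_jar: Bystander: small clear jar with a grey cap, 52 mm across, 65 mm high. Origin centre of its underside.
Things that resemble listed ones, but are neither listed nor needed, are in the scene too. What is shaped like the tall_box but pink or purple is not meant.

How it is judged (in metres and radians):
At the end, for the whole second after the job is handed in: Both boxes rest on their closed backs, mouth up within about 7 degrees and still, the middle of each one's former lower back edge on the mat and within 80 mm of where it started; every bystander within 30 mm of its start and, if it stood, still upright (angle between each of large_box, tall_box's own x axis and vertical above 3.02 rad and distance of each of large_heel, tall_heel from where it was at the start of the episode below 0.08 m and linear speed of each of large_box, tall_box below 0.02 m/s and height (world z) of each of large_heel, tall_heel below 0.012 m and distance of each of ready_box, gland_a, gland_b, screwdriver, tape, screw_jar from where it was at the start of the episode below 0.03 m and angle between each of ready_box, gland_a, gland_b, screw_jar's own z axis and vertical below 0.3 rad); the robot touches nothing.
It fails at once if one of the two boxes is lifted, carried or tipped the wrong way (its lower back edge leaves the mat by more than about 20 mm) (height (world z) of any of large_heel, tall_heel above 0.025 m).
It fails at once if one of the two boxes is shoved along: the middle of its lower back edge is over 80 mm from where it stood (distance of any of large_heel, tall_heel from where it was at the start of the episode above 0.08 m).
It fails at once if one of the two boxes is squeezed or pushed hard (over 25 N from the fingers) (contact force between the fingers and large_box above 25 N or contact force between the fingers and tall_box above 25 N).
It fails at once if a bystander is displaced by more than 30 mm or a standing one is knocked over (distance of any of ready_box, gland_a, gland_b, screwdriver, tape, screw_jar from where it was at the start of the episode above 0.03 m or angle between any of ready_box, gland_a, gland_b, screw_jar's own z axis and vertical above 0.5 rad).
It also fails if it takes over 40 s, if anything falls off the work surface, if the arm or the gripper's body presses on something with over 40 N, if the wrist force passes 120 N, or if a joint passes its speed limit or range.

### The arm

A 6-joint arm with a two-finger parallel gripper is mounted at the origin on the work surface. World frame = base frame: x ahead of the robot, y to its left, z up, the work surface at z = 0. Lengths are in m, angles in degrees, forces in N, time in s.
With the tool pointing down it reaches from about 0.225 to 0.875 m from the base axis. Payload 3.4 kg.
Tool frame: the origin (TCP) lies at the very end of the fingers, on their centre line; the grasp point (between the pads) lies 19 mm behind it; z points along the fingers, y is the direction in which the jaws open and shut (so a half turn about z gives the same grasp; the last joint's range is limited). The gripper opens to 85 mm and grips with 20 to 120 N. Pads are 22 mm wide; open, the fingers measure 114 mm over their backs; the gripper's body (76 mm by 85 mm) begins 54 mm behind the grasp point. The pads swing forward as they close: fully open they stand 13 mm farther back than shut.
Start: joints at [-74.083, 15.808, 86.224, -0, 77.962, -6.933], TCP at [0.223, -0.53, 0.231] pointing down, gripper open.
Joint ranges: [-165.64, 165.64], [-43.16, 119.46], [12.63, 154.43], [-67.54, 247.53], [6.08, 155.33], [-154.97, 154.97]. Speed limits (degrees/s): [147.25, 147.25, 180, 180, 180, 180].

### API

Orientations are given as a 3x3 rotation matrix whose columns are the frame's x, y, z axes.
In Python, from cell import robot gives the robot as it stands. The module is installed in compiled form; this text tells all that it offers.
- The arm moves only by the tool apply_moves, never from a script. Its argument "series" is one flat list of numbers, 5 for each row, row after row: the gripper's target within -1 to 1 (shut at 1, half-way at 0, fully open at -1), then the shift along the tool's x, y, z in m, then the turn about the tool's z in degrees. A call has 1 to 20 rows; each row shifts and turns the commanded pose from where the row before left it, along the tool's axes as they then stand; what a row does not reach is not made up. A row lasts 1/10 s, in which the tool goes at most 50 mm and 8.59 degrees, less where a joint would pass 70% of its speed; a pose out of reach is approached as far as the arm can. A call is refused whole if a number of a shift passes 0.05 or a number of a turn 8.59, either way. A call with a gripper value outside its range is refused whole. The fingers move at their own pace and stop on an object; "force" is the grip in N (left out, the last holds). Time passes only in rows, so rows that do not move let the fingers close. It gives the time, the measured TCP pose, the force and the opening at its end, in the units of the state.
- robot.state(): the state, without advancing time (a new reading comes with each control period).
- robot.grab_frame(name): name is "scene" or "top" or "wrist"; returns (picture, depth): 420x560x3 uint8, red, green, blue; 420x560 float32, m along the optical axis (not along the pixel's ray), 0 where there is no reading.
- robot.camera_params(name): a dict with "intrinsics" (3x3 intrinsics, pixels), "cam_to_world" (4x4, takes a point from camera to world coordinates); the wrist camera has in their place "hand_eye" (4x4, takes a point from camera to tool coordinates, whose origin is the TCP and whose axes are the flange's). Camera axes: x right, y down, z forward; pixel columns grow to the right and rows downward; lengths in m; the calibration is good to about 2 mm. A picture is of the moment at which its call begins: read the wrist's pose just before it. camera_params takes no time and is no camera call.
- robot.sign_off(): hands the job in, once; it reports no verdict.
Trained networks look in the newest picture that a camera, given by its name, has taken for a name from the list of things; names that differ only in an ending like _2 or _b are one class to them, and where a whole thing is asked for, a point or a joint stands for the part that bears it (a point fixed in the world has none). Each returns a list of dicts, best first, with "conf" (0 to 1); they miss things now and then, are a little off and sometimes report something else, mostly with a low value. They report only what shows in the picture. A call takes as long as a camera call. They do not tell look-alikes from the thing itself.
- robot.outline_of(camera, thing): "mask" (420x560 bool, what is visible of it) and "location" ([column, row] in pixels, amid what is visible of it).
The state is a dict: "time": time; "qpos": joint angles; "qvel": joint speeds; "tau": joint torques, N m; "tool_pos": TCP position; "tool_rot": TCP orientation; "wrist_force": force on the tool from outside, world axes, zero at the start; "torque": the same for the moment, N m; "gripper_width": finger opening in m.
Only numpy, scipy, OpenCV 4.12 (cv2) and the standard library are available. Lean on these libraries where they do the work, as an engineer would, in place of code of your own. Each camera call takes 0.05 s, during which the arm holds its last target.

## Working session

There is one attempt and no reset: what is moved stays moved. The work goes in short steps, Python scripts to look and compute and a tool call to move; the robot and the scene stay as the last step left them, time stands still between calls to the robot, and variables do not carry over. Pictures are saved under pics/ and viewed, and the job is handed in when it is done.

Besides the shell and the picture viewer there is one more tool, called after "Call:" as a command line: name --argument value ..., lists and objects as JSON in quotes. apply_moves: Moves the arm, as the interface text tells. Its arguments: {"type":"object","properties":{"series":{"type":"array"},"force":{"type":"number"}},"required":["series"]}

```bash
mkdir -p pics
python3 - <<'E'
from cell import robot
import cv2,numpy as np
s=robot.state();print(s['time'],s['tool_pos'],np.round(s['tool_rot'],3).tolist(),s['gripper_width'])
for n in ['scene','top']:
    im,d=robot.grab_frame(n);cv2.imwrite(f'pics/{n}0.png',im[:,:,::-1]);np.savez(f'{n}0.npz',im=im,d=d)
    p=robot.camera_params(n);print(n,np.round(p['intrinsics'],1).tolist(),np.round(p['cam_to_world'],3).tolist())
E
```

```text
0.0 [ 0.22312931 -0.5293572   0.230456  ] [[0.922, 0.388, -0.001], [0.388, -0.922, 0.002], [0.0, -0.002, -1.0]] 0.08562461082602049
scene [[411.4, 0.0, 279.8], [0.0, 411.4, 209.3], [0.0, 0.0, 1.0]] [[0.591, 0.595, -0.545, 1.107], [0.807, -0.425, 0.41, -0.444], [0.013, -0.682, -0.732, 1.011], [0.0, 0.0, 0.0, 1.0]]
top [[475.0, 0.0, 273.8], [0.0, 475.0, 203.1], [0.0, 0.0, 1.0]] [[-0.004, -0.997, 0.074, 0.348], [-1.0, 0.004, -0.005, 0.088], [0.004, -0.074, -0.997, 1.479], [0.0, 0.0, 0.0, 1.0]]
```

View pics/scene0.png

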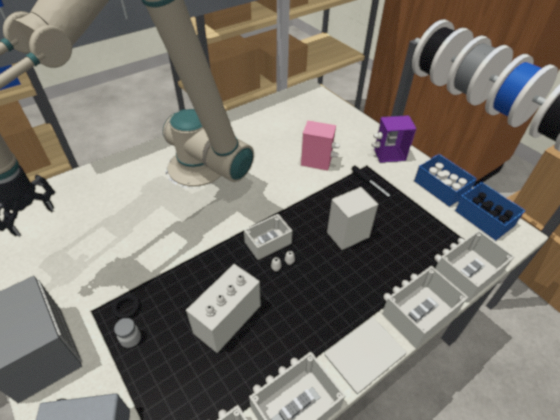

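View pics/top0.png

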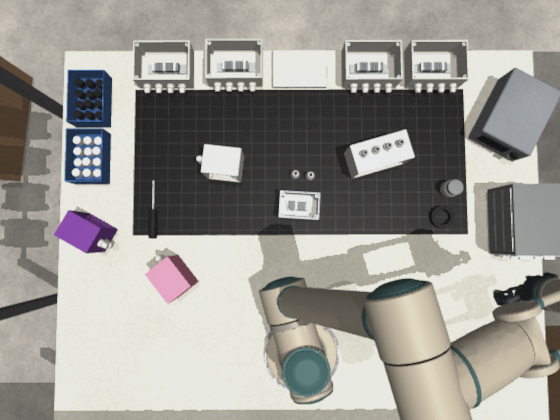

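Both boxes show their smooth backs to the scene camera (the large one near (225,310), the tall one near (352,218)), so their mouths seem to face the robot. The top view agrees: large at (380,152), tall at (222,162), with the tall one's gland at (200,158). Next I'll measure them from the depth.

```bash
cat > h.py <<'E'
import numpy as np,cv2
from cell import robot
def cloud(n,d):
    p=robot.camera_params(n);K=p['intrinsics'];T=np.array(p['cam_to_world'])
    v,u=np.mgrid[:420,:560]
    P=np.stack([(u-K[0][2])/K[0][0]*d,(v-K[1][2])/K[1][1]*d,d],-1)
    return P@T[:3,:3].T+T[:3,3]
E
python3 - <<'E'
from h import *
for n in ['top','scene']:
    z=np.load(f'{n}0.npz');W=cloud(n,z['d'])
    for th,H in [('large_box',.123),('tall_box',.153),('ready_box',.06),('gland_a',.04),('screwdriver',0),('tape',.02),('screw_jar',.065)]:
        for o in robot.outline_of(n,th):
            m=o['mask']&(z['d']>0);P=W[m]
            print(n,th,round(o['conf'],2),np.round(o['location']),m.sum(),'med',np.round(np.median(P,0),3),'zmax',np.round(np.percentile(P[:,2],98),3))
            if th in('large_box','tall_box'):
                Q=P[abs(P[:,2]-H)<.006]
                if len(Q)>50:
                    r=cv2.minAreaRect((Q[:,:2]*1000).astype(np.float32));print('  top rect',np.round(r[0],1),np.round(r[1],1),round(r[2],1), cv2.boxPoints(r).round().tolist())
                G=P[P[:,2]>H+.008]
                if len(G): print('  glands',np.round(G.mean(0),3))
E
```

```text
top large_box 0.88 [378. 156.] 2154 med [ 0.59  -0.222  0.123] zmax 0.15
  top rect [ 597.3 -230.6] [ 85.5 172.4] 16.0 [[532.0, -160.0], [580.0, -325.0], [662.0, -302.0], [615.0, -136.0]]
  glands [ 0.602 -0.227  0.144]
top large_box 0.61 [220. 162.] 1358 med [0.563 0.23  0.153] zmax 0.159
  glands [0.568 0.23  0.153]
top tall_box 0.98 [169. 277.] 1520 med [0.24  0.372 0.149] zmax 0.156
  top rect [234.1 378.3] [105.   81.2] 37.9 [[168.0, 378.0], [218.0, 314.0], [301.0, 378.0], [251.0, 443.0]]
top tall_box 0.81 [220. 164.] 1411 med [0.563 0.23  0.152] zmax 0.159
  top rect [568.6 231.6] [105.   80.7] 83.1 [[522.0, 184.0], [602.0, 175.0], [615.0, 279.0], [535.0, 289.0]]
  glands [0.577 0.25  0.161]
top tall_box 0.81 [ 85. 229.] 1783 med [0.368 0.618 0.148] zmax 0.156
  top rect [369.  631.1] [107.3  81. ] 61.3 [[308.0, 603.0], [379.0, 565.0], [430.0, 659.0], [359.0, 698.0]]
  glands [0.36  0.65  0.161]
top ready_box 0.63 [300. 207.] 1072 med [0.447 0.004 0.013] zmax 0.066
top ready_box 0.44 [377. 154.] 2132 med [ 0.59  -0.223  0.123] zmax 0.15
top ready_box 0.39 [452. 191.] 332 med [ 
[... 1026 characters left out ...]
07.5  82.9] 82.4 [[522.0, 183.0], [605.0, 172.0], [619.0, 278.0], [537.0, 289.0]]
scene tall_box 0.79 [321. 146.] 1485 med [0.256 0.358 0.104] zmax 0.153
  top rect [236.3 376.5] [103.7  86.8] 38.0 [[169.0, 379.0], [222.0, 310.0], [304.0, 374.0], [250.0, 443.0]]
scene ready_box 0.69 [270. 237.] 1356 med [0.448 0.005 0.035] zmax 0.065
scene gland_a 0.61 [277. 261.] 98 med [ 0.548 -0.035  0.034] zmax 0.047
scene gland_a 0.41 [272. 302.] 38324 med [ 0.645 -0.104  0.003] zmax 0.007
scene screwdriver 0.79 [359. 173.] 186 med [0.405 0.448 0.023] zmax 0.031
scene tape 0.78 [127. 314.] 403 med [ 0.418 -0.436  0.021] zmax 0.026
scene screw_jar 0.84 [128. 330.] 562 med [ 0.513 -0.462  0.06 ] zmax 0.07
```

Call:
apply_moves --series '[1,0,0,0,6.8,1,0.0355,-0.0183,0,0,1,0.0355,-0.0183,0,0,1,0.0355,-0.0183,0,0,1,0.0355,-0.0183,0,0,1,0.0355,-0.0183,0,0,1,0.0355,-0.0183,0,0,1,0.0355,-0.0183,0,0,1,0.0355,-0.0183,0,0,1,0.0355,-0.0183,0,0,1,0.0355,-0.0183,0,0,1,0,0,0,0,1,0,0,0,0]' --force 20

```text
time: 2.1
tool_pos: [0.5142, -0.2553, 0.2312]
tool_rot: [[0.96, 0.279, -0.001], [0.279, -0.96, -0.0], [-0.001, 0.0, -1.0]]
wrist_force: [-0.2, 0.3, 0.1]
gripper_width: 0.0003
```

Call:
apply_moves --series '[1,0,0,0.03,0,1,0,0,0.03,0,1,0,0,0.03,0,1,0,0,0.03,0,1,0,0,0,0]'

```text
time: 2.6
tool_pos: [0.51, -0.2553, 0.1076]
tool_rot: [[0.961, 0.275, -0.008], [0.275, -0.961, 0.005], [-0.006, -0.007, -1.0]]
wrist_force: [-0.8, 1.6, -0.6]
gripper_width: 0.0002
```

Run:
```python
from h import *
for n in ['wrist','top']:
    im,d=robot.grab_frame(n);cv2.imwrite(f'pics/{n}1.png',im[:,:,::-1])
s=robot.state();print(s['tool_pos'],s['wrist_force'])
```

```text
[ 0.51323821 -0.25687706  0.11157788] [ 0.50119613  0.79369586 -0.24532053]
```

View pics/wrist1.png

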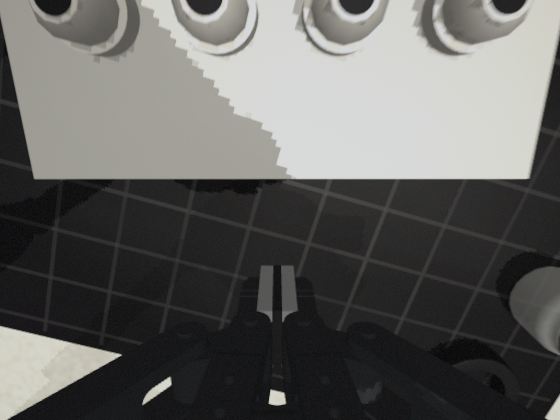

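View pics/top1.png

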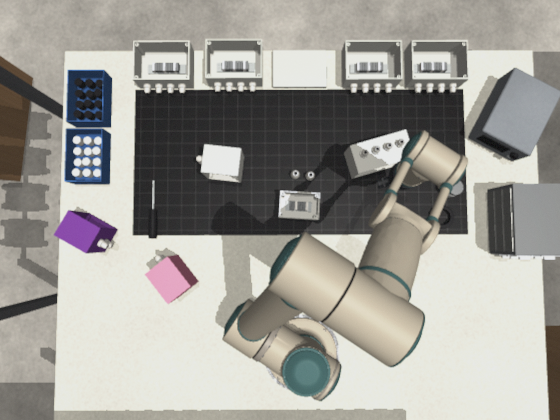

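The wrist view shows the fingers (277,270) square to the rim edge (row 178) and centred on the box, with the mouth side facing them. I'll push gently.

Call:
apply_moves --series '[1,0.01,0,0,0,1,0.01,0,0,0,1,0.005,0,0,0,1,0.005,0,0,0,1,0.005,0,0,0,1,0.005,0,0,0,1,0.005,0,-0.001,0,1,0.005,0,-0.002,0,1,0.005,0,-0.002,0,1,0.005,0,-0.002,0]'

```text
time: 3.7
tool_pos: [0.5721, -0.2392, 0.1185]
tool_rot: [[0.961, 0.276, 0.0], [0.276, -0.961, -0.0], [0.0, 0.0, -1.0]]
wrist_force: [-1.2, 0.5, 1.0]
gripper_width: -0.0002
```

Run:
```python
from h import *
for n in ['wrist','scene']:
    im,d=robot.grab_frame(n);cv2.imwrite(f'pics/{n}2.png',im[:,:,::-1])
s=robot.state();print(s['tool_pos'],s['wrist_force'])
```

```text
[ 0.57275221 -0.23926711  0.11868142] [-0.20186473  0.01823289  0.11674356]
```

View pics/wrist2.png

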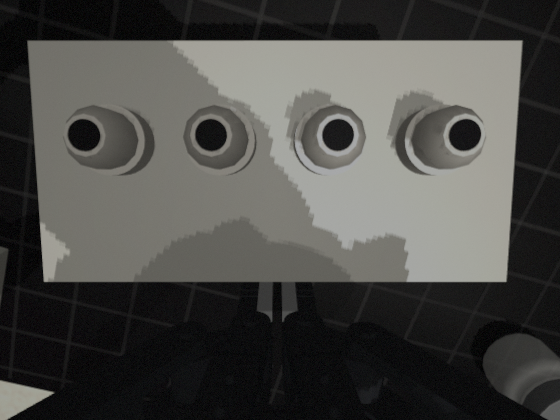

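View pics/scene2.png

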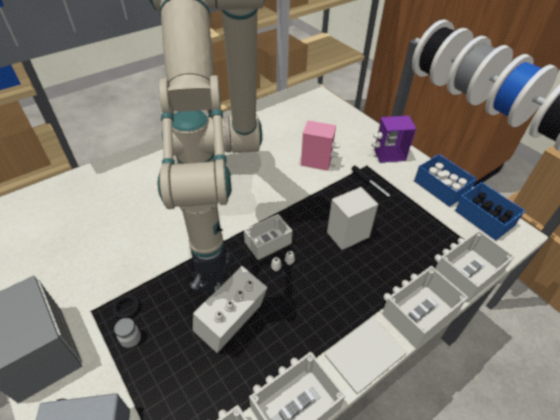

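The box is tilting cleanly: its heel hasn't moved and the force is about 1 N. I'll keep pushing.

Call:
apply_moves --series '[1,0.005,0,-0.002,0,1,0.005,0,-0.002,0,1,0.005,0,-0.002,0,1,0.005,0,-0.002,0,1,0.005,0,-0.002,0,1,0.005,0,-0.002,0,1,0.005,0,-0.002,0,1,0.005,0,-0.002,0,1,0,0,0,0,1,0,0,0,0]'

```text
time: 4.8
tool_pos: [0.6099, -0.2282, 0.1343]
tool_rot: [[0.961, 0.277, -0.0], [0.277, -0.961, -0.0], [-0.0, 0.0, -1.0]]
wrist_force: [-0.4, -0.6, 0.4]
gripper_width: 0.0001
```

Run:
```python
from h import *
for n in ['scene']:
    im,d=robot.grab_frame(n);cv2.imwrite(f'pics/{n}3.png',im[:,:,::-1])
s=robot.state();print(s['tool_pos'],s['wrist_force'])
```

```text
[ 0.60975432 -0.22819859  0.13417131] [-0.11922033 -0.23918499  1.07274301]
```

View pics/scene3.png

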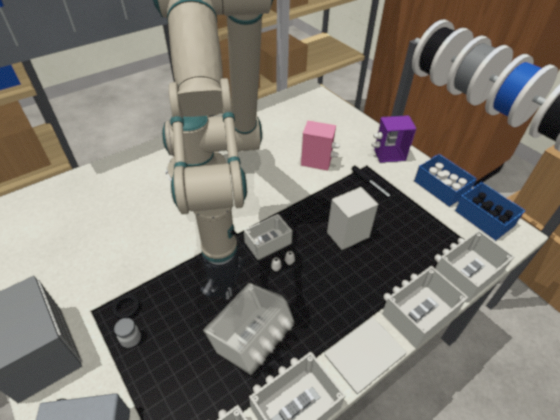

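The large box now sits mouth up at about (250,325). Next I'll lift clear and move to the tall box.

Call:
apply_moves --series '[1,0,0,-0.025,0,1,0,0,-0.025,7.7,1,0,0,-0.025,7.7,1,0,0,-0.025,7.6,1,-0.0151,-0.0376,0,0,1,-0.0151,-0.0376,0,0,1,-0.0151,-0.0376,0,0,1,-0.0151,-0.0376,0,0,1,-0.0151,-0.0376,0,0,1,-0.0151,-0.0376,0,0,1,-0.0151,-0.0376,0,0,1,-0.0151,-0.0376,0,0,1,-0.0151,-0.0376,0,0,1,-0.0151,-0.0376,0,0,1,-0.0151,-0.0376,0,0,1,-0.0151,-0.0376,0,0,1,0,0,0,0,1,0,0,0,0]'

```text
time: 6.65
tool_pos: [0.4842, 0.2419, 0.2342]
tool_rot: [[0.993, -0.119, -0.0], [-0.119, -0.993, -0.001], [0.0, 0.001, -1.0]]
wrist_force: [0.3, -0.5, 0.4]
gripper_width: 0.0
```

Run:
```python
from h import *
for n in ['wrist','scene']:
    im,d=robot.grab_frame(n);cv2.imwrite(f'pics/{n}4.png',im[:,:,::-1])
s=robot.state();print(s['tool_pos'],s['wrist_force'],np.round(s['tool_rot'],3).tolist())
```

```text
[0.484769   0.24065582 0.23420132] [0.36584838 0.09858732 0.30250675] [[0.993, -0.121, 0.0], [-0.121, -0.993, -0.001], [0.0, 0.001, -1.0]]
```

View pics/wrist4.png

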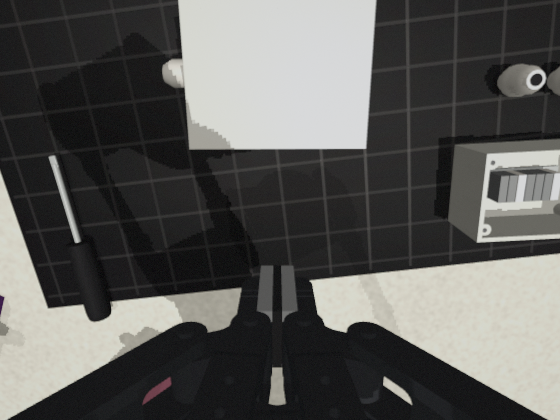

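View pics/scene4.png

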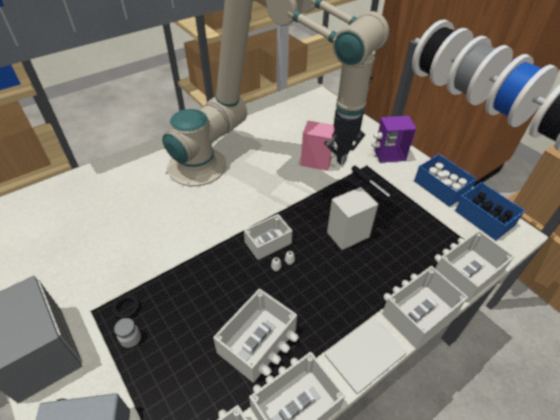

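The fingers are centred on the tall box's rim (edge at row 149, columns 188–366) and square to it. Time to descend and push.

Call:
apply_moves --series '[1,0,0,0.03,0,1,0,0,0.03,0,1,0,0,0.03,0,1,0,0,0.004,0,1,0,0,0,0,1,0.01,0,0,0,1,0.01,0,0,0,1,0.005,0,0,0,1,0.005,0,0,0,1,0.005,0,0,0,1,0.005,0,0,0,1,0.005,0,-0.001,0,1,0.005,0,-0.002,0,1,0.005,0,-0.002,0,1,0.005,0,-0.002,0]'

```text
time: 8.25
tool_pos: [0.5447, 0.2343, 0.1475]
tool_rot: [[0.993, -0.121, 0.0], [-0.121, -0.993, -0.0], [0.0, 0.0, -1.0]]
wrist_force: [0.4, -1.2, -1.0]
gripper_width: -0.0003
```

Run:
```python
from h import *
for n in ['wrist','scene']:
    im,d=robot.grab_frame(n);cv2.imwrite(f'pics/{n}5.png',im[:,:,::-1])
s=robot.state();print(s['tool_pos'],s['wrist_force'])
```

```text
[0.5454248  0.23431737 0.14764692] [0.07086869 0.72852553 0.42202843]
```

View pics/scene5.png

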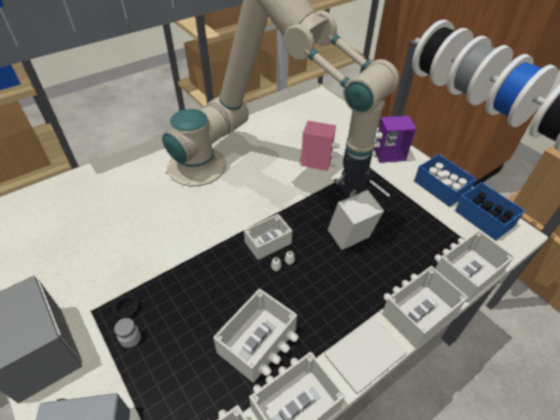

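The tall box is leaning about 9° with its heel in place, so I'll continue.

Call:
apply_moves --series '[1,0.005,0,-0.002,0,1,0.005,0,-0.002,0,1,0.005,0,-0.002,0,1,0.005,0,-0.002,0,1,0.005,0,-0.002,0,1,0.005,0,-0.002,0,1,0.005,0,-0.002,0,1,0.005,0,-0.001,0,1,0,0,0,0,1,0,0,0,0]'

```text
time: 9.35
tool_pos: [0.5839, 0.2294, 0.1621]
tool_rot: [[0.993, -0.121, -0.0], [-0.121, -0.993, -0.0], [-0.0, 0.0, -1.0]]
wrist_force: [0.5, 0.3, -0.4]
gripper_width: 0.0001
```

Run:
```python
from h import *
for n in ['scene']:
    im,d=robot.grab_frame(n);cv2.imwrite(f'pics/{n}6.png',im[:,:,::-1])
s=robot.state();print(s['tool_pos'],s['wrist_force'])
```

```text
[0.58367512 0.22941072 0.16209805] [-0.6358874   0.25256228  0.1589928 ]
```

View pics/scene6.png

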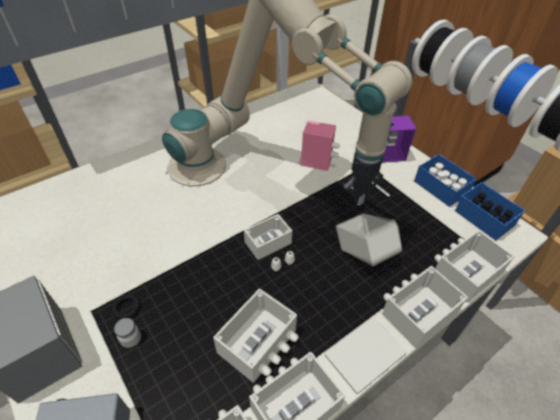

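It's falling over. I'll retreat up and back, then check everything.

Call:
apply_moves --series '[1,-0.01,0,-0.02,0,1,-0.02,0,-0.02,0,1,-0.03,0,-0.02,0,1,-0.03,0,-0.02,0,1,-0.03,0,-0.02,0,1,-0.03,0,0,0,1,-0.03,0,0,0,1,-0.02,0,0,0,1,0,0,0,0,1,0,0,0,0,1,0,0,0,0,1,0,0,0,0]'

```text
time: 10.6
tool_pos: [0.3866, 0.2536, 0.262]
tool_rot: [[0.993, -0.122, 0.0], [-0.122, -0.993, -0.0], [0.0, 0.0, -1.0]]
wrist_force: [1.2, -0.1, -0.6]
gripper_width: -0.0002
```

Run:
```python
from h import *
for n in ['scene','top']:
    im,d=robot.grab_frame(n);cv2.imwrite(f'pics/{n}7.png',im[:,:,::-1]);W=cloud(n,d)
    z0=np.load(f'{n}0.npz')
    for th,H in [('large_box',.088),('tall_box',.083),('ready_box',0),('gland_a',0),('screwdriver',0),('tape',0),('screw_jar',0)]:
        for o in robot.outline_of(n,th):
            m=o['mask']&(d>0);P=W[m]
            if o['conf']<.4: continue
            print(n,th,round(o['conf'],2),np.round(o['location']),'med',np.round(np.median(P,0),3))
            if H:
                Q=P[abs(P[:,2]-H)<.005]
                if len(Q)>50:
                    r=cv2.minAreaRect((Q[:,:2]*1000).astype(np.float32));print('  rim',len(Q),np.round(r[1],1),cv2.boxPoints(r).round().tolist())
                    A=np.c_[Q[:,:2],np.ones(len(Q))];c=np.linalg.lstsq(A,Q[:,2],rcond=None)[0];print('  slope deg',np.degrees(np.hypot(c[0],c[1])).round(2),Q[:,2].mean().round(4))
```

```text
scene large_box 0.79 [256. 334.] med [ 0.695 -0.202  0.036]
  rim 505 [121.9 171.9] [[614.0, -137.0], [662.0, -302.0], [779.0, -269.0], [731.0, -104.0]]
  slope deg 0.21 0.0873
scene tall_box 0.93 [372. 252.] med [0.686 0.222 0.04 ]
  rim 340 [109.2 154.2] [[602.0, 173.0], [755.0, 154.0], [768.0, 262.0], [615.0, 281.0]]
  slope deg 0.1 0.0819
scene tall_box 0.72 [319. 149.] med [0.259 0.352 0.091]
  rim 65 [124.4  58.4] [[218.0, 314.0], [274.0, 295.0], [314.0, 413.0], [259.0, 431.0]]
  slope deg 1.76 0.0833
scene tall_box 0.62 [392. 140.] med [0.368 0.636 0.074]
  rim 64 [105.7  85.3] [[306.0, 612.0], [376.0, 564.0], [436.0, 651.0], [366.0, 699.0]]
  slope deg 0.34 0.0835
scene ready_box 0.97 [268. 237.] med [0.448 0.004 0.035]
scene gland_a 0.49 [292. 259.] med [0.553 0.012 0.031]
scene screwdriver 0.55 [362. 175.] med [0.405 0.449 0.022]
scene tape 0.97 [125. 306.] med [ 0.414 -0.433  0.02 ]
scene screw_jar 0.55 [127. 331.] med [ 0.514 -0.462  0.06 ]
top large_box 0.9 [369. 124.] med [ 0.705 -0.208  0.025]
  rim 315 [121.3 172.5] [[614.0, -136.0], [661.0, -302.0], [777.0, -268.0], [730.0, -102.0]]
  slope deg 0.32 0.0877
top large_box 0.46 [298. 204.] med [0.449 0.006 0.014]
top tall_box 0.95 [167. 279.] med [0.239 0.377 0.149]
top tall_box 0.78 [224. 131.] med [0.69  0.224 0.019]
  rim 271 [105.3 151.9] [[602.0, 175.0], [753.0, 157.0], [765.0, 261.0], [614.0, 279.0]]
  slope deg 0.27 0.0829
top tall_box 0.6 [ 84. 230.] med [0.368 0.619 0.148]
top ready_box 0.81 [299. 206.] med [0.449 0.004 0.014]
top ready_box 0.7 [227. 131.] med [0.689 0.222 0.018]
top gland_a 0.58 [296. 177.] med [0.543 0.016 0.041]
top tape 0.81 [438. 223.] med [ 0.408 -0.433  0.021]
top tape 0.55 [365. 124.] med [ 0.705 -0.206  0.025]
top screw_jar 0.66 [453. 191.] med [ 0.496 -0.449  0.066]
```

View pics/scene7.png

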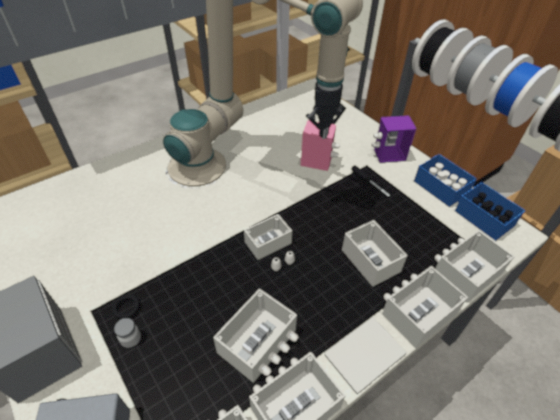

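View pics/top7.png

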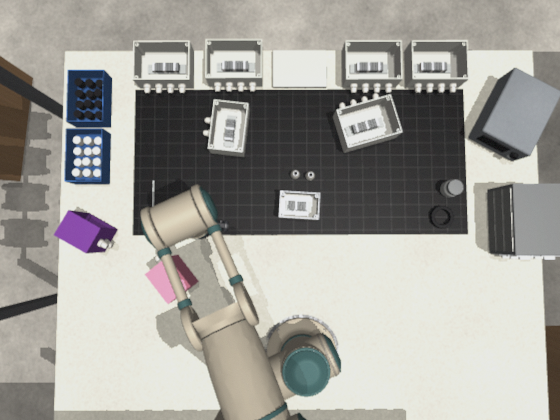

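Both boxes sit mouth up (scene view: large at (256,334), tall at (374,252)), with their heels where they started and the bystanders unmoved. The gripper is clear of everything, so I'll hand in.

Run:
```python
from cell import robot
print(robot.sign_off())
```

```text
the job is handed in; nothing more can be done
None
```

I tipped both boxes over their lower back edges with the closed fingertips, and both now sit on their closed backs with the mouths up. I handed the job in at about 11 s of the 40 s allowed; the sign-off gives no verdict.

- **Boxes:** in the last scene and top pictures, both rims are level to about 0.3° and at the right height (about 88 mm for the large box, 82–83 mm for the tall one).
- **Back edges:** each box's former lower back edge is within about 3 mm of where it started.
- **Push force:** the wrist force read only about 1–2 N at the end of each move. I did not log it during the moves, so brief peaks could be higher.
- **Other things on the bench:** the ready box, tape, jar and screwdriver measured within about 5 mm of where they started. The screwdriver was hidden by the arm in the final top view, so that check comes from the scene camera alone.
- **Loose glands:** they were detected only as one class, and the two cameras did not always pick the same one. In the pictures both are upright and where they were.
- **Arm:** the gripper ended clear of everything.

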